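# Load the drying oven and close it

### The arm

A 6-joint arm with a two-finger parallel gripper is mounted at the origin on the work surface. World frame = base frame: x ahead of the robot, y to its left, z up, the work surface at z = 0. Lengths are in m, angles in rad, forces in N, time in s.
With the tool pointing down it reaches from about 0.15 to 0.775 m from the base axis. Payload 6.1 kg.
Tool frame: the origin (TCP) lies on the centre line of the jaws, within the pads' length; the fingertips stand tip_extent ahead of it and the grasp point (between the pads) lies 3 mm ahead of it (tip_extent is the distance from the TCP to the fingertips, in m); z points along the fingers, y is the line along which they close (so a half turn about z gives the same grasp; the last joint's range is limited). The gripper opens to 85 mm and grips with 20 to 120 N. Pads are 22 mm wide; open, the fingers measure 114 mm over their backs; the gripper's body (76 mm by 85 mm) begins 54 mm behind the grasp point. The pads swing forward as they close: fully open they stand 13 mm farther back than shut.
Start: joints at [1.199, 0.126, -0.04, 1.405, 0, 1.571], TCP at [0.191, 0.489, 0.253] pointing down, gripper open.
Joint ranges: [-2.72, 2.72], [-0.95, 1.95], [-1.27, 1.35], [-1.78, 2.02], [-1.46, 1.47], [-3.14, 3.14]. Speed limits (rad/s): [2.39, 2.39, 3.01, 3.14, 3.14, 3.14].

### API

Orientations are given as [roll, pitch, yaw] about the fixed x, y, z axes, in that order (R = Rz(yaw) Ry(pitch) Rx(roll)).
In Python, from cell import reach, move_straight, move_joints, set_gripper, wait, inverse_kinematics, camera, camera_model, MotionError, job_done, search_frame, mark_of, get_clock, get_joint_pos, get_qvel, get_joint_efforts, get_tcp_pos, get_eef_rot, get_force, get_ft_torque, get_width, get_gripper_force, tip_extent gives the robot as it stands. Calls block until the motion is done:
- reach(position, orientation): joint-space move of the TCP to a pose.
- move_straight(position, vel=0.15, rotation=None, max_force=None): straight line of the TCP; rotation=None keeps the orientation; vel is the mean speed in m/s. With max_force (N) it stops when the force on the tool has changed by that much, and returns True; else False.
- move_joints(angles): joint-space move.
- set_gripper(opening, newtons=None): opening from 0.0 (shut) to 1.0 (fully open); newtons is the grip in N (None keeps the last); returns when the fingers have stopped.
- wait(seconds).
- inverse_kinematics(position, orientation): joint angles nearest the present ones, or None.
- camera(name): name is "scene" or "top" or "wrist"; returns the picture (480x640x3 uint8, red, green, blue); there is no depth.
- camera_model(name): a dict with "fx", "fy", "cx", "cy" (pixels), "position" and "rotation" of the camera in the world; the wrist camera has in their place "mount" (4x4, takes a point from camera to tool coordinates, whose origin is the TCP and whose axes are the flange's). Camera axes: x right, y up, looking along -z (the intrinsics and any distortion apply to the point x, -y, -z); pixel columns grow to the right and rows downward; lengths in m; the calibration is good to about 2 mm. A picture is of the moment at which its call begins: read the wrist's pose just before it. camera_model takes no time and is no camera call.
A pose or a line that the arm cannot do raises MotionError and nothing moves.
- job_done(): hands the job in; it is judged then, once.
Trained networks look in the newest picture that a camera, given by its name, has taken for a name from the list of things; names that differ only in an ending like _2 or _b are one class to them, and where a whole thing is asked for, a point or a joint stands for the part that bears it (a point fixed in the world has none). Each returns a list of dicts, best first, with "score" (0 to 1); they miss things now and then, are a little off and sometimes report something else, mostly with a low value. They report only what shows in the picture. A call takes as long as a camera call. They do not tell look-alikes from the thing itself.
- search_frame(camera, name): "xy" ([column, row] in pixels, amid what is visible of it).
- mark_of(camera, name): "xy" ([column, row] in pixels: a listed point, or the origin of a listed thing).
Readings, each from a call of its own:
- get_clock(): time.
- get_joint_pos(): joint angles.
- get_qvel(): joint speeds.
- get_joint_efforts(): joint torques, N m.
- get_tcp_pos(): TCP position.
- get_eef_rot(): TCP orientation.
- get_force(): force on the tool from outside, world axes, zero at the start.
- get_ft_torque(): the same for the moment, N m.
- get_width(): opening from 0.0 (shut) to 1.0 (fully open).
- get_gripper_force(): force on a finger pad.
Only numpy, scipy, OpenCV 4.12 (cv2) and the standard library are available. Lean on these libraries where they do the work, as an engineer would, in place of code of your own. Each camera call takes 0.05 s, during which the arm holds its last target. There are 200 camera calls.

### The job

Dry this batch of sensor capsules: stand every capsule on the bench upright in a pocket of its own in the oven's pulled-out tray, slide the loaded tray fully in, and then push the door shut until it snaps home on its catch. Before you finish, the open solvent bottle must also be closed with its stopper, fully home and straight in the neck, the bottle left standing. Leave everything else on the bench where it is.

Things in the scene. Friction and masses are not known exactly. Their poses are not given: they have to be found in the camera images.
- tray (a joint): how far the oven's slide-out tray is pulled out, m: 0 = fully in, 0.15 = fully out; stiff slide (about 4 N), stays where it is left, starts 0.138 to 0.148
- tray_centre (a point): centre of the tray's 2 x 3 pocket plate at the height of the pocket floors (14 mm above the bench); moves with the tray; axes as oven. The tray has six round pockets, 44 mm wide and 18 mm deep with chamfered mouths (plate top 18 mm above this point), centred at x = -26 or +26 mm and y = -52, 0 or +52 mm from here
- tray_front (a point): middle of the outer face of the tray's steel front wall (176 mm wide, from 8 to 54 mm above the bench, this point 35 mm above it); push here along the oven's +x to slide the tray in; with the tray in, this face is flush with the oven's front (1 mm inside)
- oven: low bench-top drying oven, grey sheet metal, 180 mm deep, 200 mm wide, 100 mm high (its roof starts 16 mm behind the front), fixed; origin at the middle of its front face on the bench; x points from the front into the oven, y to the left as seen from the robot, z up
- door (a joint): angle of the oven door, rad: 0 = shut on its catch, 1.57 = square to the front, starts 1.62 to 1.85 open; light hinge friction, stays where left. From about 0.06 to 0.026 rad a sprung roller catch resists (about 5 N at the free edge), then snaps it to 0
- door_hinge (a point): point on the door's hinge line, at the oven's front left edge (100 mm to +y of oven), 54 mm above the bench; axes turn with the door. The dark steel door is 200 mm wide, 95 mm high (4 to 99 mm above the bench), 12 mm thick; shut, it runs from here along the oven's -y, its 12 mm on the -x side; opening, its free edge swings out to -x, then +y
- door_push (a point): point on the door's outer face 150 mm from the hinge line, 34 mm above the bench: push here to close it; its own -x axis is the outward normal of the outer face. A small round knob (16 mm, standing out 18 mm) is 187 mm from the hinge, 82 mm above the bench
- bottle: squat open steel solvent bottle, loose, 0.8 kg, 72 mm wide body, 85 mm high to the rim; neck 48 mm wide outside, 41 mm bore, straight for the top 23 mm; hollow below; origin at the centre of its underside, z up
- stopper: black rubber stopper standing on its small end: plug 20 mm high tapering from 28 mm at the bottom to 38 mm, under a cylindrical head 46 mm wide and 20 mm high (40 mm in all); origin at the centre of its underside. Seated, the head rests on the bottle's rim, so its origin is 65 mm above the bottle's
- capsule0: sensor capsule (three to five are present), loose, about 140 g, standing upright: aluminium base 38 mm wide and 22 mm high, with a dark 22 mm wide nose 18 mm high on top (40 mm in all); origin at the centre of its underside, z up; best pinched by the nose
- capsule1: sensor capsule (three to five are present), loose, about 140 g, standing upright: aluminium base 38 mm wide and 22 mm high, with a dark 22 mm wide nose 18 mm high on top (40 mm in all); origin at the centre of its underside, z up; best pinched by the nose
- capsule2: sensor capsule (three to five are present), loose, about 140 g, standing upright: aluminium base 38 mm wide and 22 mm high, with a dark 22 mm wide nose 18 mm high on top (40 mm in all); origin at the centre of its underside, z up; best pinched by the nose
- capsule3: sensor capsule (three to five are present), loose, about 140 g, standing upright: aluminium base 38 mm wide and 22 mm high, with a dark 22 mm wide nose 18 mm high on top (40 mm in all); origin at the centre of its underside, z up; best pinched by the nose
- capsule4: sensor capsule (three to five are present), loose, about 140 g, standing upright: aluminium base 38 mm wide and 22 mm high, with a dark 22 mm wide nose 18 mm high on top (40 mm in all); origin at the centre of its underside, z up; best pinched by the nose
- multimeter: yellow multimeter lying flat, 180 x 85 x 40 mm; loose, not part of the job, leave it where it is; origin at the centre of its underside
- solder_spool: solder spool standing, 54 mm wide, 44 mm high; loose, not part of the job, leave it where it is; origin at the centre of its underside
- glue_bottle: small red glue bottle, 36 mm wide, 95 mm high; loose, not part of the job, leave it where it is; origin at the centre of its underside
- screwdriver: screwdriver lying flat, 170 mm long; loose, not part of the job, leave it where it is; origin at about its middle
- screw_dish: grey plastic dish, 70 x 90 x 22 mm; loose, not part of the job, leave it where it is; origin at the centre of its underside
- hex_nut: brass hex nut lying flat, 28 mm across, 10 mm high; loose, not part of the job, leave it where it is; origin at the centre of its underside
- v_block: copper-coloured V-block, 50 x 45 x 32 mm; loose, not part of the job, leave it where it is; origin at the centre of its underside
Things that resemble listed ones, but are neither listed nor needed, are in the scene too. What is shaped like the capsule4 but red is not meant.

How it is judged:
By the outcome, as a careful person would: the job done as asked, in the order asked, and still so for the second after the job is handed in, with the robot touching nothing.
Of capsule0, capsule1, capsule2, capsule3, capsule4 only 3 to 5 are there at a start; the rules pass over those that are not, and their reading is None.
At some moment in a run one of capsule0, capsule1, capsule2, capsule3, capsule4 may be knocked a few centimetres aside while the robot is not near it.
It also fails if it takes over 210 s, if anything falls off the work surface, if the arm or the gripper's body presses on something with over 40 N, if the wrist force passes 120 N, or if a joint passes its speed limit or range.

## Working session

There is one attempt and no reset: what is moved stays moved. The work goes in short steps, each a Python script; the robot and the scene stay as the last script left them, time stands still between calls to the robot, and variables do not carry over. Pictures are saved under pics/ and viewed, at most 14 in all, crops included, and the job is handed in when it is done.

```bash
ls; mkdir -p pics; cat > h.py <<'E'
import numpy as np, cv2
from cell import *
def save(name,img): cv2.imwrite('pics/'+name,cv2.cvtColor(img,cv2.COLOR_RGB2BGR))
E
python3 - <<'E'
from h import *
print(get_clock(), tip_extent if not callable(tip_extent) else tip_extent(), get_eef_rot())
for c in("scene","top","wrist"):
    print(c,camera_model(c))
    save(c+'0.png',camera(c))
for c in("scene","top"):
    for n in ["capsule0","stopper","bottle","tray_centre","tray_front","door_push","door_hinge","oven"]:
        print(c,n,[(np.round(d["xy"]).tolist(),round(d["score"],2)) for d in mark_of(c,n)])
E
```

```text
pics
0.0 0.022 [-3.14001872e+00 -1.33248910e-05  2.76980214e+00]
scene {'fx': 578.0881687756347, 'fy': 578.0881687756347, 'cx': 312.3387880285484, 'cy': 225.23753510654456, 'position': array([0.98409115, 0.52410541, 1.07731476]), 'rotation': array([0.61034685, 0.00832201, 2.42123073])}
top {'fx': 552.7180465811712, 'fy': 552.7180465811712, 'cx': 313.58252141425476, 'cy': 247.53211303449024, 'position': array([ 0.28453246, -0.03196621,  1.28056075]), 'rotation': array([ 0.19155221,  0.02274119, -1.59242191])}
wrist {'fx': 350.13576417960707, 'fy': 350.13576417960707, 'cx': 323.2495712010276, 'cy': 236.1954807247064, 'mount': array([[-6.60480123e-04,  9.54376826e-01,  2.98604148e-01,
         7.57564093e-02],
       [ 9.99999727e-01,  7.29220826e-04, -1.18791099e-04,
         7.85340621e-04],
       [-3.31119836e-04,  2.98603989e-01, -9.54377047e-01,
        -1.21019389e-01],
       [ 0.00000000e+00,  0.00000000e+00,  0.00000000e+00,
         1.00000000e+00]])}
scene capsule0 [([233.0, 135.0], 0.78), ([268.0, 208.0], 0.75), ([268.0, 152.0], 0.72), ([234.0, 216.0], 0.72), ([207.0, 203.0
[... 184 characters left out ...]
ray_front [([343.0, 217.0], 0.91), ([474.0, 342.0], 0.61)]
scene door_push [([399.0, 256.0], 0.59)]
scene door_hinge [([336.0, 283.0], 0.79)]
scene oven [([300.0, 262.0], 0.81)]
top capsule0 [([374.0, 242.0], 0.74), ([385.0, 214.0], 0.69), ([486.0, 277.0], 0.63), ([415.0, 205.0], 0.63), ([433.0, 287.0], 0.61), ([383.0, 276.0], 0.55)]
top stopper [([468.0, 245.0], 0.75), ([458.0, 324.0], 0.38)]
top bottle [([153.0, 290.0], 0.72), ([460.0, 324.0], 0.36)]
top tray_centre [([307.0, 254.0], 0.58)]
top tray_front [([311.0, 284.0], 0.72)]
top door_push [([244.0, 294.0], 0.64), ([417.0, 205.0], 0.39), ([308.0, 255.0], 0.32)]
top door_hinge [([262.0, 228.0], 0.72), ([244.0, 291.0], 0.43)]
top oven []
```

View pics/scene0.png

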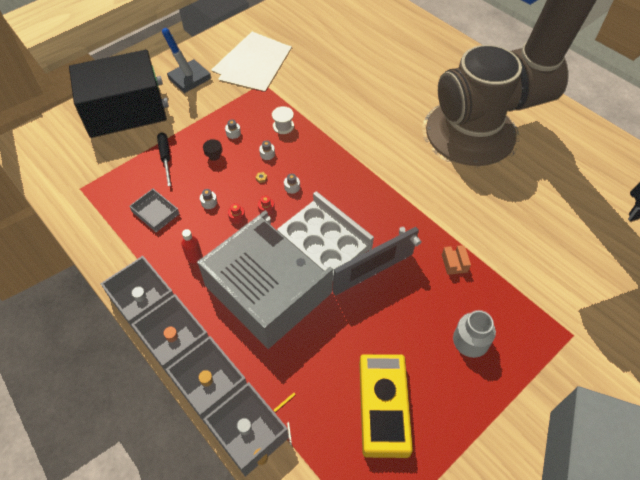

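View pics/top0.png

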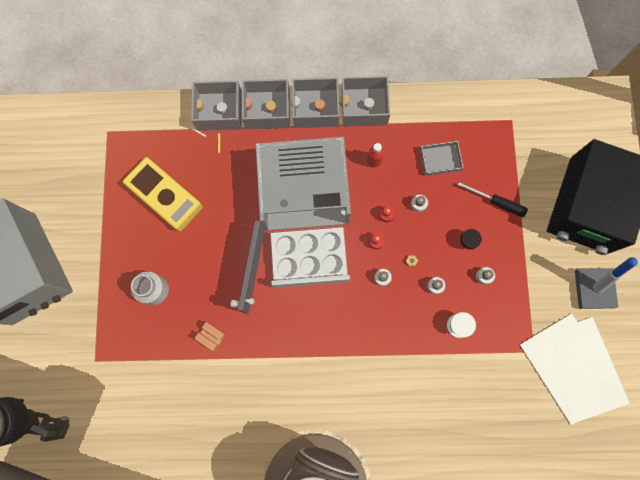

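The scene picture shows four metal capsules at (233,132), (267,152), (292,184) and (208,200). The red look-alikes are at (236,213) and (266,205), the black stopper at (213,150), the white spool at (283,120) and the bottle at (475,335). In the top picture the same capsules are at (486,275), (436,285), (382,277) and (419,202), the reds at (387,213) and (376,240), the stopper at (470,239) and the bottle at (149,288).

The things that could be mistaken for a capsule are the two reds. For the stopper, it's the spool; the bottle has no twin. Next I'll triangulate.

```bash
cat >> h.py <<'E'
from scipy.spatial.transform import Rotation as R
def campose(c,tcp=None,rot=None):
    m=camera_model(c)
    K=np.array([[m['fx'],0,m['cx']],[0,m['fy'],m['cy']],[0,0,1]])
    if c=='wrist':
        T=np.eye(4);T[:3,:3]=R.from_euler('xyz',rot).as_matrix();T[:3,3]=tcp
        T=T@m['mount']; return K,T[:3,:3],T[:3,3]
    return K,R.from_euler('xyz',m['rotation']).as_matrix(),np.array(m['position'])
def ray(cp,uv):
    K,M,p=cp
    d=np.array([(uv[0]-K[0,2])/K[0,0],-(uv[1]-K[1,2])/K[1,1],-1.]); d=M@d
    return p,d/np.linalg.norm(d)
def proj(cp,X):
    K,M,p=cp; q=M.T@(np.asarray(X)-p)
    return np.array([K[0,0]*q[0]/-q[2]+K[0,2],K[1,1]*-q[1]/-q[2]+K[1,2]])
def onz(cp,uv,z):
    p,d=ray(cp,uv); return p+d*(z-p[2])/d[2]
def tri(obs):
    A=np.zeros((3,3));b=np.zeros(3);rs=[ray(c,u) for c,u in obs]
    for p,d in rs:
        P=np.eye(3)-np.outer(d,d);A+=P;b+=P@p
    X=np.linalg.solve(A,b)
    return X,max(np.linalg.norm((np.eye(3)-np.outer(d,d))@(X-p)) for p,d in rs)
E
python3 - <<'E'
from h import *
S,T=campose('scene'),campose('top')
camera('scene');camera('top')
for n in ["capsule0","stopper","bottle","tray_centre","tray_front","door_push","door_hinge","oven","solder_spool","screwdriver","hex_nut","v_block","glue_bottle"]:
    a=mark_of('scene',n);b=mark_of('top',n)
    for i in a:
        for j in b:
            X,e=tri([(S,i['xy']),(T,j['xy'])])
            if e<0.008 and -.03<X[2]<.12: print(n,np.round(i['xy']),np.round(j['xy']),X.round(4),round(e,4),round(i['score'],2),round(j['score'],2))
E
```

```text
capsule0 [294. 185.] [382. 278.] [ 0.4544 -0.1637  0.0056] 0.0019 0.75 0.56
capsule0 [237. 218.] [386. 216.] [ 0.6077 -0.1828 -0.0075] 0.0005 0.71 0.59
capsule0 [211. 203.] [419. 201.] [ 0.6339 -0.2559  0.0045] 0.0063 0.69 0.72
capsule0 [236. 136.] [486. 278.] [ 0.4501 -0.4071 -0.0188] 0.0052 0.62 0.76
capsule0 [269. 155.] [433. 284.] [ 0.4385 -0.2798  0.0051] 0.003 0.57 0.64
capsule0 [269. 212.] [375. 240.] [ 0.545  -0.1504 -0.0036] 0.0046 0.5 0.59
stopper [212. 155.] [466. 244.] [ 0.5354 -0.3701 -0.001 ] 0.0053 0.74 0.64
bottle [470. 340.] [152. 291.] [ 0.441   0.3713 -0.0029] 0.0017 0.76 0.85
tray_centre [323. 242.] [309. 255.] [0.5133 0.005  0.0108] 0.0024 0.82 0.75
door_push [398. 257.] [243. 292.] [0.4278 0.1528 0.0333] 0.0002 0.63 0.62
oven [302. 264.] [309. 225.] [ 0.583  0.008 -0.001] 0.0072 0.75 0.72
solder_spool [283. 124.] [458. 325.] [ 0.3438 -0.3314  0.0103] 0.0004 0.65 0.85
screwdriver [164. 160.] [485. 199.] [ 0.6412 -0.4199  0.015 ] 0.0055 0.57 0.56
hex_nut [258. 179.] [413. 260.] [ 0.4992 -0.2418 -0.0059] 0.0004 0.52 0.49
v_block [453. 259.] [213. 338.] [0.3288 0.225  0.0071] 0.0 0.91 0.56
glue_bottle [191. 255.] [374. 160.] [ 0.7461 -0.1598  0.0071] 0.0028 0.7 0.86
```

```bash
cat >> h.py <<'E'
PI=np.pi
def down(p,yaw): reach(list(p),[PI,0,yaw])
def shot(fn=None):
    cp=campose('wrist',get_tcp_pos(),get_eef_rot()); im=camera('wrist')
    if fn: save(fn,im)
    return cp,im
E
python3 - <<'E'
from h import *
import pickle
V=[]
for k,(x,y) in enumerate([(.47,.32),(.52,.08),(.50,-.08),(.52,-.22),(.52,-.34)]):
    down((x,y,.28),0); cp,im=shot(f'w{k}.png')
    D={n:[(d['xy'],d['score']) for d in mark_of('wrist',n)] for n in (["bottle"] if k==0 else ["bottle","tray_centre","tray_front","door_push","door_hinge","capsule0"] if k==1 else ["tray_centre","tray_front","capsule0","stopper"] if k==2 else ["capsule0","stopper"])}
    V.append((cp,D))
pickle.dump(V,open('V.pkl','wb'))
S,T=campose('scene'),campose('top')
Z=dict(bottle=0,tray_centre=.014,tray_front=.035,door_push=.034,door_hinge=.054,capsule0=0,stopper=0)
for k,(cp,D) in enumerate(V):
    for n in D: print(k,n,[(np.round(u).tolist(),onz(cp,u,Z[n])[:2].round(4).tolist(),round(s,2)) for u,s in D[n] if s>.3])
print(get_clock())
E
```

```text
0 bottle [([281.0, 221.0], [0.4409, 0.3704], 0.85), ([554.0, 92.0], [0.5824, 0.075], 0.66), ([619.0, 90.0], [0.5846, 0.0073], 0.55)]
1 bottle [([89.0, 262.0], [0.4393, 0.3697], 0.75)]
1 tray_centre [([390.0, 207.0], [0.5107, 0.0056], 0.6)]
1 tray_front [([396.0, 269.0], [0.4445, -0.0003], 0.98)]
1 door_push [([264.0, 279.0], [0.4311, 0.1495], 0.92), ([394.0, 270.0], [0.4425, 0.0016], 0.66)]
1 door_hinge []
1 capsule0 [([525.0, 250.0], [0.4541, -0.1634], 0.87), ([623.0, 261.0], [0.4407, -0.2862], 0.86), ([567.0, 114.0], [0.6103, -0.1827], 0.76), ([528.0, 176.0], [0.5435, -0.1521], 0.6)]
2 tray_centre [([249.0, 189.0], [0.5113, 0.0028], 0.98)]
2 tray_front [([253.0, 251.0], [0.4456, -0.0011], 0.64)]
2 capsule0 [([394.0, 231.0], [0.4582, -0.1641], 0.96), ([496.0, 72.0], [0.6317, -0.2599], 0.91), ([594.0, 237.0], [0.4511, -0.404], 0.9), ([496.0, 247.0], [0.4383, -0.2883], 0.86), ([421.0, 94.0], [0.6104, -0.1835], 0.84), ([390.0, 157.0], [0.5444, -0.1538], 0.75)]
2 stopper [([577.0, 162.0], [0.5391, -0.3649], 0.8)]
3 capsule0 [([292.0, 116.0], [0.6086, -0.1859], 0.93), ([474.0, 249.0], [0.4553, -0.4024], 0.87), ([357.0, 88.0], [0.6356, -0.2559], 0.81), ([277.0, 249.0], [0.4554, -0.1633], 0.71), ([377.0, 263.0], [0.4369, -0.2861], 0.68), ([266.0, 176.0], [0.5442, -0.1547], 0.63)]
3 stopper [([452.0, 179.0], [0.5401, -0.3663], 0.72)]
4 capsule0 [([179.0, 114.0], [0.6101, -0.1832], 0.97), ([161.0, 174.0], [0.546, -0.1548], 0.86), ([246.0, 93.0], [0.6313, -0.2566], 0.8), ([177.0, 250.0], [0.4552, -0.162], 0.63), ([374.0, 249.0], [0.4556, -0.4002], 0.59), ([282.0, 265.0], [0.4349, -0.2886], 0.56)]
4 stopper [([348.0, 178.0], [0.5413, -0.368], 0.76)]
13.8167
```

View pics/w2.png

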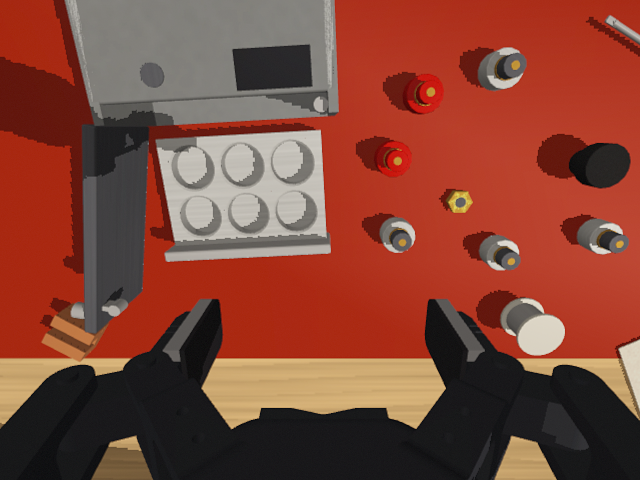

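View pics/w3.png

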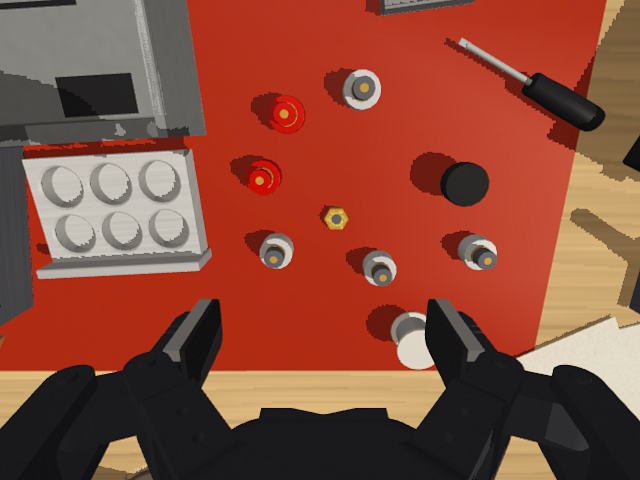

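Picture w2 shows the tray pocket mouths at about (193,167), (243,164), (293,161), (201,215), (249,212) and (296,210). w3 shows the four grey capsules at (361,90), (277,250), (379,268) and (477,252), clearly distinct from the reds at (287,114) and (263,178), and the stopper at (465,183). I'll fit the tray pose from the pocket mouths.

```bash
python3 - <<'E'
from h import *
import pickle
from scipy.optimize import least_squares
V=pickle.load(open('V.pkl','rb'))
P={2:[(193,167),(243,164),(293,161),(201,215),(249,212),(296,210)],3:[(62,186),(111,183),(160,181),(75,234),(122,230),(168,228)]}
loc=np.array([(26,52),(26,0),(26,-52),(-26,52),(-26,0),(-26,-52)])/1e3
def f(q):
    c,s=np.cos(q[2]),np.sin(q[2]);r=[]
    for k,u in P.items():
        for l,uv in zip(loc,u):
            r+=list(proj(V[k][0],[q[0]+c*l[0]-s*l[1],q[1]+s*l[0]+c*l[1],q[3]])-uv)
    return np.array(r)
s=least_squares(f,[.511,.003,0,.032]);print(s.x.round(4));print(f(s.x).round(1).reshape(-1,2).tolist())
g=lambda q:f([*q,.032]); t=least_squares(g,[.511,.003,0]);print(t.x.round(4))
for nm,z in (("stopper",0),("capsule0",0)):
    # triangulate across views 2..4
    for a in V[3][1][nm]:
        obs=[(V[3][0],a[0])]
        A=onz(V[3][0],a[0],0)
        for k in (1,2,4):
            c=[u for u,_ in V[k][1].get(nm,[]) if np.linalg.norm(onz(V[k][0],u,0)-A)<.02]
            if c: obs.append((V[k][0],c[0]))
        X,e=tri(obs); print(nm,len(obs),X.round(4),round(e,4), np.mean([onz(c,u,0) for c,u in obs],0).round(4))
X,e=tri([(V[0][0],V[0][1]['bottle'][0][0]),(V[1][0],V[1][1]['bottle'][0][0])]);print('bottle',X,e)
E
```

```text
[0.5146 0.0028 0.0533 0.0319]
[[0.0, -0.4], [-0.2, -0.1], [-0.3, 0.1], [-0.1, 0.2], [-0.4, 0.7], [0.6, 0.1], [0.1, -0.0], [-0.3, 0.3], [-0.4, -0.5], [0.2, -1.0], [-0.1, 0.5], [0.8, 0.0]]
[0.5146 0.0027 0.0534]
stopper 3 [ 0.5395 -0.3684 -0.0053] 0.0011 [ 0.5402 -0.3664 -0.    ]
capsule0 4 [ 0.6099 -0.184  -0.0012] 0.0022 [ 0.6099 -0.1838  0.    ]
capsule0 3 [ 0.4553 -0.4002  0.004 ] 0.0029 [ 0.454  -0.4022  0.    ]
capsule0 3 [ 0.6323 -0.2569  0.0051] 0.0031 [ 0.6329 -0.2575  0.    ]
capsule0 4 [ 0.4562 -0.1632  0.0014] 0.0024 [ 0.4557 -0.1632  0.    ]
capsule0 4 [ 0.4375 -0.2877 -0.0005] 0.0028 [ 0.4377 -0.2873  0.    ]
capsule0 4 [ 0.5442 -0.154  -0.0026] 0.0015 [ 0.5445 -0.1539  0.    ]
bottle [ 0.43979275  0.37040478 -0.00098909] 0.0008711760237909073
```

View pics/w0.png

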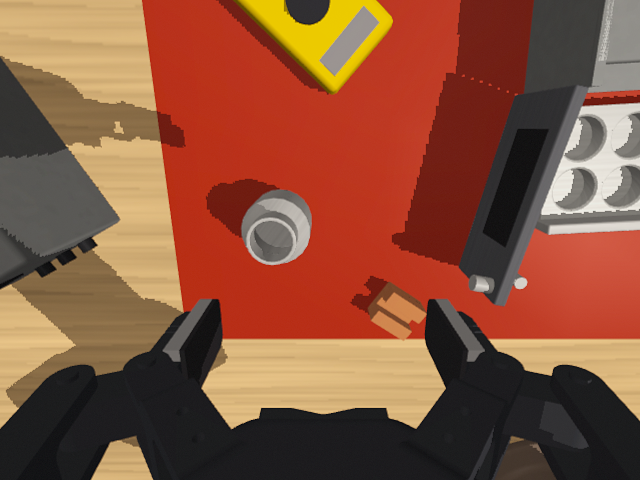

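```bash
cat >> h.py <<'E'
TC=np.array([.5146,.0027]);YAW=.0533
OX=np.array([np.cos(YAW),np.sin(YAW)]);OY=np.array([-OX[1],OX[0]])
def pocket(lx,ly): return TC+OX*lx+OY*ly
def look(name,xy,yaw=0.,z=.15,n=2,metal=True,rad=.06,fn=None):
    """hover over xy, return refined xy (mean over views), nearest metal candidate"""
    xy=np.array(xy[:2],float); best=None
    for i in range(n):
        down((*xy,z),yaw); cp,im=shot(fn if i==n-1 else None)
        hsv=cv2.cvtColor(im,cv2.COLOR_RGB2HSV); c=[]
        for d in mark_of('wrist',name):
            X=onz(cp,d['xy'],0)
            if d['score']<.25 or np.linalg.norm(X[:2]-xy)>rad: continue
            if metal:
                a=np.arange(0,6.28,.4); s=[]
                for t in a:
                    u=proj(cp,[X[0]+.015*np.cos(t),X[1]+.015*np.sin(t),.022]).astype(int)
                    if 0<=u[0]<640 and 0<=u[1]<480: s.append(hsv[u[1],u[0],1])
                if np.median(s)>110: continue
            c.append((np.linalg.norm(X[:2]-xy),X[:2],d['score']))
        if not c: return None
        best=min(c,key=lambda t:t[0]); 
        if i<n-1: xy=best[1]
    print('look',name,xy.round(4),best[1].round(4),round(best[2],2)); return (xy+best[1])/2 if n>1 else best[1]
E
python3 - <<'E'
from h import *
set_gripper(.35)
down((.40,-.22,.08),0)
h=move_straight([.40,-.22,.005],vel=.04,max_force=4); print(h,get_tcp_pos(),get_force())
move_straight([.40,-.22,.08])
set_gripper(.5)
A=look('capsule0',(.4557,-.1632),fn='A.png')
print(A,get_clock())
E
```

```text
True [ 0.3998353  -0.21991287  0.02156091] [-2.09026924  2.09585759  7.91873157]
None 18.175
```

```bash
python3 - <<'E'
from h import *
cp,im=shot('A.png')
hsv=cv2.cvtColor(im,cv2.COLOR_RGB2HSV)
for d in mark_of('wrist','capsule0'):
    X=onz(cp,d['xy'],0); s=[]
    for t in np.arange(0,6.28,.4):
        u=proj(cp,[X[0]+.015*np.cos(t),X[1]+.015*np.sin(t),.022]).astype(int)
        if 0<=u[0]<640 and 0<=u[1]<480: s.append(int(hsv[u[1],u[0],1]))
    print(d,X.round(4),sorted(s))
E
```

```text
{'xy': [621.6, 226.9], 'score': 0.89} [ 0.4547 -0.4011  0.    ] [12, 14, 17, 17, 17, 17]
{'xy': [352.4, 4.1], 'score': 0.89} [ 0.6096 -0.1821  0.    ] [206, 223, 227, 227, 227, 228, 230]
{'xy': [311.2, 113.0], 'score': 0.79} [ 0.5409 -0.1538  0.    ] [213, 219, 225, 228, 231, 232, 233, 234, 239, 239, 242, 242, 243, 243, 247, 248]
{'xy': [479.3, 248.3], 'score': 0.69} [ 0.4366 -0.2897  0.    ] [4, 5, 8, 11, 13, 13, 15, 18, 18, 21, 25, 36, 56, 98, 128, 131]
{'xy': [326.0, 225.6], 'score': 0.65} [ 0.456  -0.1647  0.    ] [5, 12, 13, 13, 14, 14, 14, 14, 14, 14, 14, 15, 17, 18, 18, 19]
{'xy': [89.8, 155.9], 'score': 0.62} [0.5106 0.0133 0.    ] [15, 16, 17, 17, 18, 18, 18, 18, 19, 19, 19, 19, 19, 20, 20, 21]
```

View pics/A.png

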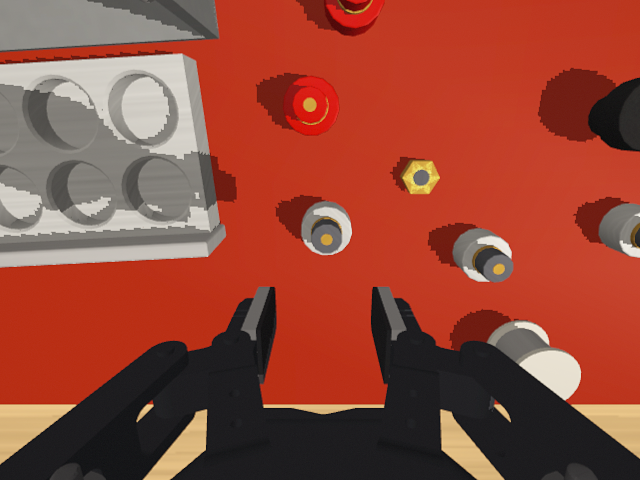

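A.png shows capsule A alone between the fingers at (327,230), grey with its nose dot at (327,240). The None was just a network miss, so I'll add retries and pick A.

```bash
cat >> h.py <<'E'
def look(name,xy,yaw=0.,z=.15,n=3,metal=True,rad=.06,fn=None):
    xy=np.array(xy[:2],float); down((*xy,z),yaw); got=[]
    for i in range(n+4):
        cp,im=shot(fn); hsv=cv2.cvtColor(im,cv2.COLOR_RGB2HSV); c=[]
        for d in mark_of('wrist',name):
            X=onz(cp,d['xy'],0)
            if d['score']<.25 or np.linalg.norm(X[:2]-xy)>rad: continue
            if metal:
                s=[]
                for t in np.arange(0,6.28,.4):
                    u=proj(cp,[X[0]+.015*np.cos(t),X[1]+.015*np.sin(t),.022]).astype(int)
                    if 0<=u[0]<640 and 0<=u[1]<480: s.append(hsv[u[1],u[0],1])
                if len(s)<8 or np.median(s)>110: continue
            c.append(X[:2])
        if c: got.append(min(c,key=lambda X:np.linalg.norm(X-xy)))
        if len(got)>=n: break
    if len(got)<n: print('lost',name,got); return None
    r=np.median(got,0); print('look',name,r.round(4),np.ptp(got,axis=0).round(4)); 
    return r
GZ=.0455   # TCP height over capsule origin when pinching the nose
def pick(xy):
    set_gripper(.5); p=look('capsule0',xy)
    if p is None: return False
    if np.linalg.norm(p-xy)>.015: p=look('capsule0',p)
    down((*p,.09),0)
    h=move_straight([*p,GZ],vel=.06,max_force=5)
    z=get_tcp_pos()[2]; set_gripper(0.,40); w=get_width()
    print('pick hit',h,'z',z.round(4),'w',round(w*85,1),'F',get_gripper_force(),'t',get_clock())
    if h or not 18<w*85<27: return False
    move_straight([*p,.13],vel=.2); return True
def place(lx,ly):
    q=pocket(lx,ly); down((*q,.13),YAW)
    print('held w',round(get_width()*85,1))
    move_straight([*q,GZ+.040],vel=.15)
    h=move_straight([*q,GZ+.0145],vel=.05,max_force=6)
    z=get_tcp_pos()[2]; print('place hit',h,'dz',round((z-GZ-.014)*1e3,1),'F',get_force().round(1),'t',get_clock())
    return z-GZ-.014<.004
def release():
    set_gripper(.42); p=get_tcp_pos(); move_straight([p[0],p[1],.15],vel=.2)
E
python3 - <<'E'
from h import *
cp=campose('wrist',get_tcp_pos(),get_eef_rot()); print('dot',onz(cp,(327,240),.04))
if pick(np.array((.456,-.164))):
    if place(.026,-.052): release()
shot('pA.png')
E
```

```text
dot [ 0.4566915  -0.16535436  0.04      ]
look capsule0 [ 0.4573 -0.1642] [0.004 0.003]
pick hit False z 0.0457 w 19.9 F 39.04457867145538 t 20.6083
held w 20.2
place hit True dz 17.1 F [1.7 0.9 2.6] t 22.5917
```

View pics/pA.png

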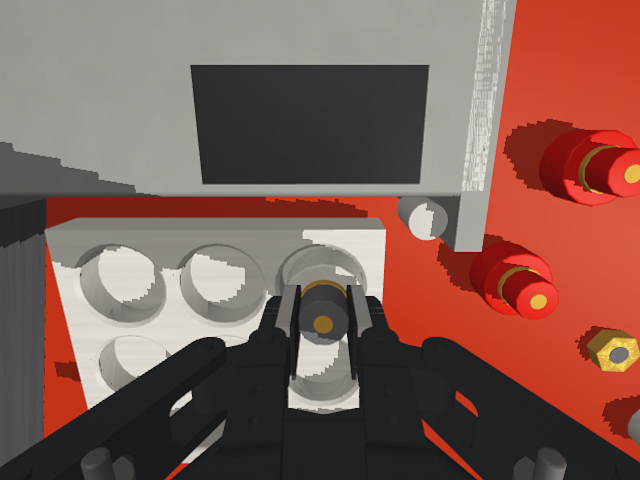

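pA.png shows the capsule held over the right far pocket, but stopped at mouth height (rim centre near (321,283)). I'll overlay the predicted pocket rim and capsule base circles to see the offset.

```bash
python3 - <<'E'
from h import *
cp,im=shot()
tc=get_tcp_pos(); print(tc,pocket(.026,-.052),get_force(),get_eef_rot())
im=im.copy()
def circ(c,r,z,col):
    pts=np.array([proj(cp,[c[0]+r*np.cos(t),c[1]+r*np.sin(t),z]) for t in np.arange(0,6.3,.05)])
    cv2.polylines(im,[np.round(pts*1).astype(int)],False,col,1)
for lx in(.026,-.026):
    for ly in (-.052,0,.052): circ(pocket(lx,ly),.022,.032,(0,0,255))
z0=tc[2]-GZ
circ(tc[:2],.019,z0+.022,(0,255,0)); circ(tc[:2],.011,z0+.040,(255,0,255))
save('ov.png',cv2.resize(im[200:440,150:420],None,fx=2.2,fy=2.2))
E
```

```text
[ 0.54449182 -0.04788731  0.07676236] [ 0.54333337 -0.04784101] [1.16601079 1.06830101 0.27255845] [-3.14133321e+00 -2.91103666e-03  5.31448072e-02]
```

View pics/ov.png

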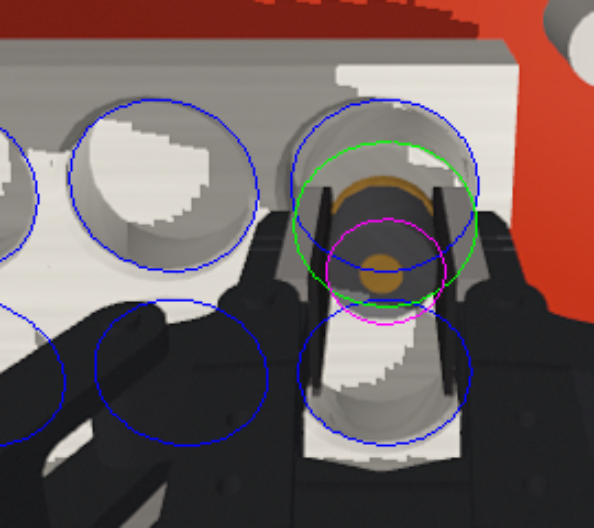

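```bash
python3 - <<'E'
from h import *
q=pocket(.026,-.052)
for dx in (0.0,.002,-.002):
    q2=q+OX*dx
    p=get_tcp_pos(); 
    if dx: move_straight([*q2,.080],vel=.05)
    h=move_straight([*q2,GZ+.0145],vel=.04,max_force=10)
    z=get_tcp_pos(); print(dx,h,'dz',round((z[2]-GZ-.014)*1e3,1),(z[:2]-q2).round(4),get_force().round(1),get_clock())
    if z[2]-GZ-.014<.004: break
E
```

```text
0.0 True dz 0.5 [-0.0003 -0.0003] [-0.9 -0.6  6.7] 23.1167
```

```bash
sed -i 's/vel=.05,max_force=6)/vel=.05,max_force=11)/' h.py; python3 - <<'E'
from h import *
release()
cp,im=shot('rA.png'); print([ (np.round(d['xy']).tolist(),onz(cp,d['xy'],.014)[:2].round(4).tolist()) for d in mark_of('wrist','capsule0')], pocket(.026,-.052))
ok=pick(np.array((.4375,-.2875))) and place(.026,0)
if ok: 
    release(); ok=pick(np.array((.4545,-.4015))) and place(-.026,-.052)
    if ok: release()
shot('rC.png');print(ok,get_clock())
E
```

```text
[([324.0, 235.0], [0.5402, -0.0483]), ([505.0, 149.0], [0.6106, -0.1731]), ([584.0, 352.0], [0.4473, -0.276]), ([456.0, 232.0], [0.548, -0.1486]), ([619.0, 125.0], [0.6309, -0.2496])] [ 0.54333337 -0.04784101]
look capsule0 [ 0.4369 -0.2878] [0.0012 0.003 ]
pick hit False z 0.0457 w 20.2 F 39.07806158065796 t 27.25
held w 20.0
place hit True dz 0.5 F [-0.3  0.   5.1] t 29.9833
look capsule0 [ 0.4565 -0.4016] [0.0027 0.0017]
pick hit False z 0.0457 w 20.4 F 39.0832257270813 t 34.525
held w 20.2
place hit True dz 0.5 F [0.4 1.3 5.5] t 37.4
True 38.35
```

View pics/rC.png

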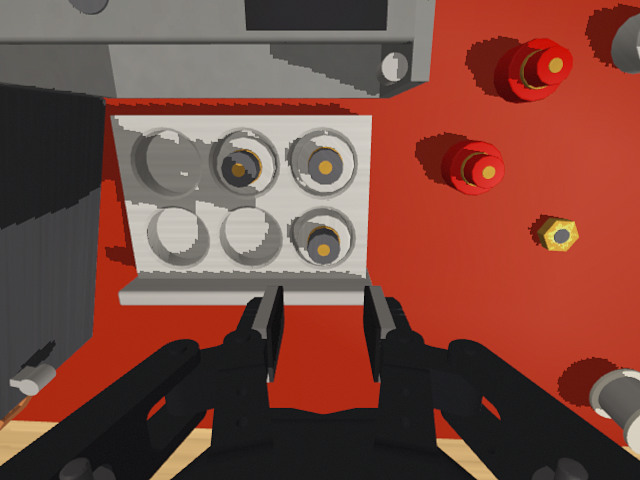

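rC.png shows three capsules upright and seated, with nose dots at (325,167), (239,169) and (323,250). D is next, then the stopper; I'll look at the bottle before seating it.

```bash
python3 - <<'E'
from h import *
ok=pick(np.array((.6327,-.2572))) and place(-.026,0)
if ok:
    release()
    set_gripper(.85)
    p=look('stopper',(.540,-.3665),metal=False,z=.17,fn='st.png')
    b=look('bottle',(.440,.3705),metal=False,z=.22,fn='bo.png')
    print(p,b)
print(ok,get_clock())
E
```

```text
look capsule0 [ 0.6316 -0.2589] [0.0013 0.0024]
pick hit False z 0.0458 w 20.5 F 39.138396978378296 t 41.4417
held w 20.1
place hit True dz 0.6 F [-0.1  0.1  4.5] t 44.1333
look stopper [ 0.5399 -0.3686] [0.0033 0.0018]
look bottle [0.4417 0.3711] [0.0053 0.0032]
[ 0.53991722 -0.36859818] [0.44170298 0.3711262 ]
True 51.5917
```

View pics/bo.png

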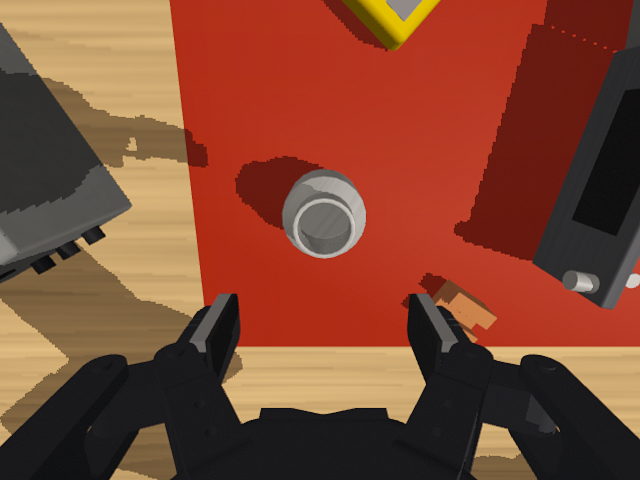

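View pics/st.png

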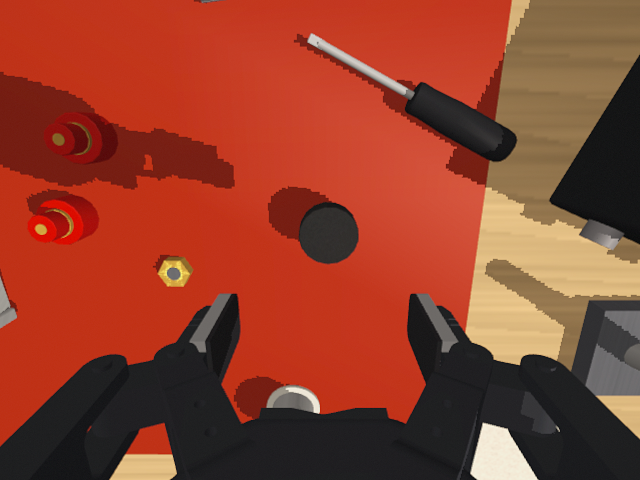

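In bo.png the bottle's rim is centred at about (324,227). In st.png the stopper's head top is at (329,233). I'll refine both positions at their known heights and go.

```bash
python3 - <<'E'
from h import *
r=[PI,0,0]
b=onz(campose('wrist',[.440,.3705,.22],r),(324,227),.085)[:2]; s=onz(campose('wrist',[.540,-.3665,.17],r),(329,233),.040)[:2]
print('rim',b,'head',s)
b=.6*b+.4*np.array([.441,.3706]); s=.6*s+.4*np.array([.5399,-.3680])
SZ=.043
down((*s,.11),0); h=move_straight([*s,SZ],vel=.08,max_force=6)
z=get_tcp_pos()[2]; set_gripper(0.,40); print(h,z,'w',get_width()*85,get_gripper_force())
move_straight([*s,.19],vel=.2)
down((*b,.19),0); print('w',get_width()*85)
move_straight([*b,SZ+.09],vel=.12)
h=move_straight([*b,SZ+.0645],vel=.04,max_force=12)
z2=get_tcp_pos(); print(h,'above seat mm',(z2[2]-z-.065)*1e3,(z2[:2]-b),get_force().round(1),get_ft_torque().round(2),get_clock())
E
```

```text
rim [0.44437807 0.37059061] head [ 0.5411222 -0.3701428]
False 0.043574685821434984 w 44.32242838069569 41.06512248516083
w 43.97563703581555
True above seat mm 0.43301899581424386 [ 0.00039244 -0.00018838] [ 0.9 -0.3  4.7] [-0.13  0.06 -0.  ] 63.275
```

```bash
python3 - <<'E'
from h import *
p=get_tcp_pos(); set_gripper(.8); move_straight([p[0],p[1],.17],vel=.15)
set_gripper(0.,40)
h=move_straight([p[0],p[1],.122],vel=.05,max_force=10); print('press',h,get_tcp_pos(),get_force().round(1))
move_straight([p[0],p[1],.22],vel=.2)
cp,im=shot('seat.png')
down((.47,.06,.30),0); 
acc={}
for i in range(3):
    cp,im=shot('oven.png')
    for n,z in (("tray_front",.035),("door_push",.034),("door_hinge",.054),("oven",0),("tray_centre",.014)):
        for d in mark_of('wrist',n):
            if d['score']>.5: acc.setdefault(n,[]).append(onz(cp,d['xy'],z)[:2].round(4).tolist())
for n in acc: print(n,acc[n])
T=campose('top');camera('top')
for n,z in (("door_hinge",.054),("door_push",.034)): print(n,[onz(T,d['xy'],z)[:2].round(4).tolist() for d in mark_of('top',n)])
print(get_clock())
a,b=cv2.imread('pics/seat.png'),cv2.imread('pics/oven.png')
cv2.imwrite('pics/both.png',np.hstack([a[100:400,180:480],b[0:400,100:600]][:1]+[cv2.resize(b[:,60:640],(500,414))[:300]]))
E
```

```text
press True [0.44323938 0.37024925 0.12708122] [-0.8 -0.8  6.1]
tray_front [[0.4437, 0.001], [0.4456, 0.001], [0.4945, -0.0468], [0.4438, 0.0018]]
door_push [[0.4325, 0.148], [0.4312, 0.1498]]
door_hinge [[0.5766, 0.109], [0.5782, 0.1093]]
oven [[0.5849, 0.0123], [0.5849, 0.0101], [0.5843, 0.0106]]
tray_centre [[0.5124, 0.0014], [0.5134, 0.003], [0.5132, 0.0016]]
door_hinge []
door_push []
68.5833
```

View pics/both.png

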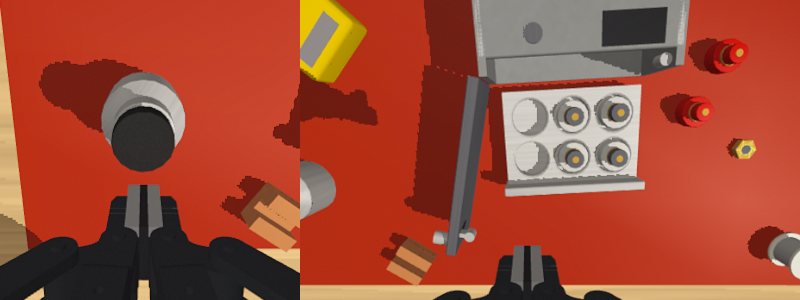

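The composite shows the stopper sitting flush and straight on the bottle, which agrees with the press contact at 105 mm. All four capsules are in their pockets. The oven front comes out at x≈0.585 and the door is about 1.82 rad open. Now I'll push the tray in.

```bash
cat >> h.py <<'E'
O=TC+OX*.0703
def ov(x,y): return O+OX*x+OY*y
E
python3 - <<'E'
from h import *
p=ov(-.185,0); down((*p,.15),YAW); move_straight([*p,.060],vel=.15)
h=move_straight([*ov(-.150,0),.06],vel=.05,max_force=3); print('touch',h,get_tcp_pos(),get_force().round(1))
tgt=ov(.006,0)
for i in range(6):
    h=move_straight([*tgt,.06],vel=.06,max_force=16)
    q=get_tcp_pos(); x=(q[:2]-O)@OX; print(h,'ovx',round(x,4),get_force().round(1),get_clock())
    if not h or x>-.014: break
q=get_tcp_pos(); b=ov(-.08,0); move_straight([*b,.06],vel=.15); move_straight([*b,.2],vel=.25)
down((.42,-.02,.30),0); shot('tin.png'); print(get_clock())
E
```

```text
touch True [ 0.43506477 -0.00153712  0.05953624] [-0.7 -0.2 -0.3]
True ovx -0.0123 [-0.4 -0.6 -0.1] 77.0833
79.0167
```

View pics/tin.png

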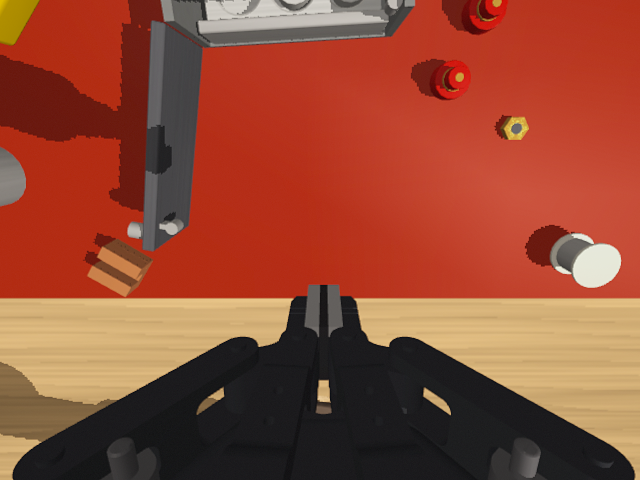

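tin.png shows the tray's front wall nearly flush (rows 25–45). I'll push again with more force to make sure it's at the stop.

```bash
python3 - <<'E'
from h import *
b=ov(-.08,0); down((*b,.2),YAW); move_straight([*b,.06],vel=.2)
move_straight([*ov(-.02,0),.06],vel=.1)
for F in (16,30):
    h=move_straight([*ov(.012,0),.06],vel=.03,max_force=F); q=get_tcp_pos(); print(F,h,'ovx',round((q[:2]-O)@OX,4),get_force().round(1))
wait(.2);q=get_tcp_pos();print(round((q[:2]-O)@OX,4),get_force().round(1))
move_straight([*b,.06],vel=.15); move_straight([*b,.2],vel=.25)
down((.50,-.02,.25),0); cp,im=shot('tin2.png'); print(get_clock())
im=im.copy()
for x,z in ((.001,.054),(0,.1),(.001,.008)):
    for y in (-.088,.088): cv2.circle(im,tuple(np.round(proj(cp,[*ov(x,y),z])).astype(int)),3,(0,0,255),1)
save('tin2.png',im[:300])
E
```

```text
16 True ovx -0.0123 [-0.3  0.2  0.2]
30 True ovx -0.0122 [ 0.8 -0.2 -0.2]
-0.0123 [ 0.5 -0.3 -0.5]
84.0167
```

View pics/tin2.png

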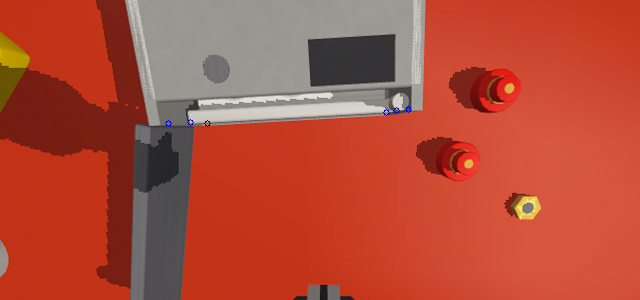

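tin2.png shows the tray wall at the front plane (row ~115), and the tool hit a rigid stop twice at the same spot, so the tray is in. Next is the door, pushed along its arc.

```bash
python3 - <<'E'
from h import *
H=ov(0,.1); r,d=.135,.0235
def pt(th):
    a=YAW-th;c,s=np.cos(a),np.sin(a); x,y=-d,-r
    return H+np.array([c*x-s*y,s*x+c*y])
Z=.07
p=pt(2.05); reach([*p,.2],[PI,0,YAW-2.05]); print(get_joint_pos().round(2))
move_straight([*p,Z],vel=.15)
for th in list(np.arange(1.95,.12,-.15))+[.1]:
    h=move_straight([*pt(th),Z],vel=.10,rotation=[PI,0,YAW-th],max_force=20)
    if h: print('hit',round(th,2),get_tcp_pos(),get_force().round(1)); break
else:
    h=move_straight([*pt(-.06),Z],vel=.05,rotation=[PI,0,YAW],max_force=25)
    print('final',h,((get_tcp_pos()[:2]-O)@OX).round(4),get_force().round(1))
print(get_clock())
E
```

```text
[ 0.37  0.09 -0.2   1.28 -0.   -0.77]Traceback (most recent call last):
  File "<stdin>", line 10, in <module>
cell.MotionError: the arm cannot follow that straight line within its joint ranges
```

```bash
python3 - <<'E'
from h import *
print(get_tcp_pos(),get_eef_rot(),get_joint_pos().round(2),get_force().round(1),get_clock())
H=ov(0,.1); r,d=.135,.0235
def pt(th,d=d):
    a=YAW-th;c,s=np.cos(a),np.sin(a); x,y=-d,-r
    return H+np.array([c*x-s*y,s*x+c*y])
q=get_tcp_pos(); th=YAW-get_eef_rot()[2]; print('th',th)
b=pt(th,d+.05); move_straight([*b,.07],vel=.15); move_straight([*b,.2],vel=.25)
th0=th+.05
def ori(t): return [PI,0,YAW-t+PI]
reach([*pt(th0,d+.04),.2],ori(th0)); move_straight([*pt(th0,d+.04),.07],vel=.2)
print(get_joint_pos().round(2))
stop=False
for t in list(np.arange(th0,.12,-.12))+[.1]:
    stop=move_straight([*pt(t),.07],vel=.10,rotation=ori(t),max_force=20)
    if stop: print('hit',round(t,2),get_tcp_pos(),get_force().round(1)); break
if not stop:
    h=move_straight([*pt(-.06),.07],vel=.05,rotation=ori(0),max_force=25)
    print('final',h,((get_tcp_pos()[:2]-O)@OX).round(4),get_force().round(1))
print(get_clock())
E
```

```text
[ 0.54229514 -0.02548763  0.06987442] [-3.14148961e+00  8.47658196e-04 -1.00428743e-01] [-0.05  0.22 -0.33  1.02  0.   -3.09] [0.5 0.  0.7] 92.85
th 0.15372874289956207
[-0.04  0.14 -0.43  1.   -0.    0.11]
final True -0.0294 [-1.   0.9  0.1]
98.6833
```

```bash
python3 - <<'E'
from h import *
f=lambda:round((get_tcp_pos()[:2]-O)@OX,4)
q=get_tcp_pos(); y=(q[:2]-O)@OY; print(f(),y)
ori=[PI,0,YAW+PI]
move_straight([*ov(-.045,y),.07],vel=.1,rotation=ori)
for F in (15,30):
    h=move_straight([*ov(-.005,y),.07],vel=.03,max_force=F); print(F,h,f(),get_force().round(1))
move_straight([*ov(-.10,y),.07],vel=.15); move_straight([*ov(-.1,y),.28],vel=.3)
down((.46,-.02,.28),YAW+PI-3.1416); 
cp,im=shot('shut.png'); im=im[:300].copy()
save('shut.png',im); save('sc_end.png',camera('scene')[60:420]); print(get_clock())
E
```

```text
-0.0294 -0.03350723924983194
15 True -0.0284 [ 0.5 -0.3 -0.4]
30 True -0.0288 [0.2 0.4 0.4]
104.375
```

View pics/shut.png

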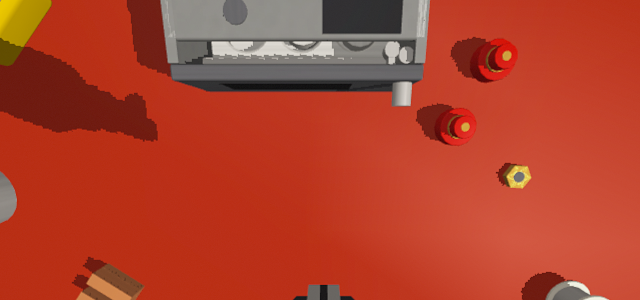

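```bash
python3 - <<'E'
from h import *
cp=campose('wrist',get_tcp_pos(),get_eef_rot()); im=cv2.cvtColor(cv2.imread('pics/shut.png'),cv2.COLOR_BGR2RGB).copy()
o=im.copy()
for th,col in ((0,(0,255,0)),(.04,(255,0,255))):
    a=YAW-th;c,s=np.cos(a),np.sin(a);H=ov(0,.1)
    for x in (0,-.012):
        P=[proj(cp,[*(H+np.array([c*x-s*y,s*x+c*y])),.099]) for y in (0,-.2)]
        cv2.line(o,*[tuple(np.round(p).astype(int)) for p in P],col,1)
save('z.png',cv2.resize(np.vstack([im[30:115,160:430],o[30:115,160:430]]),None,fx=2.9,fy=2.9,interpolation=cv2.INTER_NEAREST))
E
```

```text
(no output)
```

View pics/z.png

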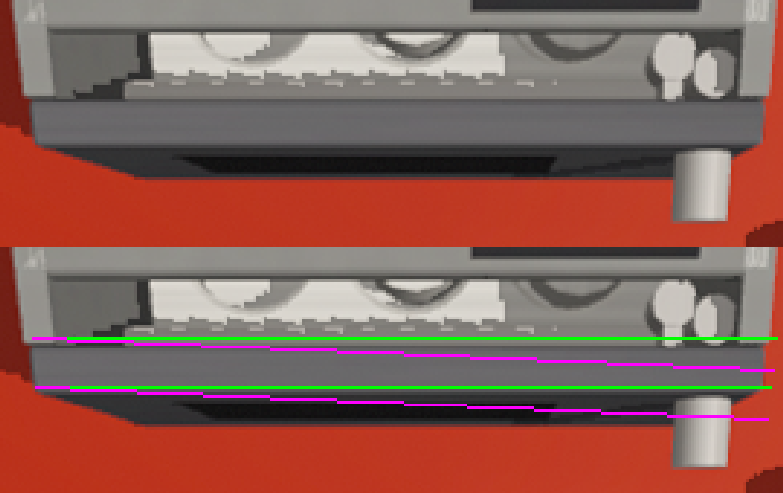

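```bash
python3 - <<'E'
from h import *
T,S=campose('top'),campose('scene'); camera('top');camera('scene')
for n in ("capsule0","bottle","stopper","door_push"):
    z=dict(stopper=.065,door_push=.034).get(n,0)
    for c,P in (('top',T),('scene',S)): print(n,c,[(onz(P,d['xy'],z)[:2].round(3).tolist(),round(d['score'],2)) for d in mark_of(c,n) if d['score']>.4])
print(get_clock()); job_done()
E
```

```text
capsule0 top [([0.541, -0.151], 0.77), ([0.611, -0.179], 0.64)]
capsule0 scene [([0.606, -0.18], 0.76), ([0.542, -0.156], 0.54)]
bottle top [([0.439, 0.371], 0.87)]
bottle scene [([0.438, 0.372], 0.74), ([0.557, -0.06], 0.67)]
stopper top [([0.443, 0.372], 0.83)]
stopper scene [([0.438, 0.365], 0.94)]
door_push top []
door_push scene [([0.569, -0.043], 0.93)]
104.875
the job is handed in; nothing more can be done
```

I handed the job in at about 105 s. All four capsules are upright in their own pockets, the tray is fully in, the door reads shut and square to the oven front, and the stopper is fully seated in the standing bottle; I did view 16 pictures, two over the limit of 14.

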